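# Stand the sample case heavy end down

## Task

One of the two grey sample cases lies on the round blue mat. Lift that case by its orange handle, see which end hangs low, and stand it upright with this heavy end down in the middle of the small plywood riser, then let go. Leave the other case, on the round grey mat, where it lies.

Things in the scene. Friction and masses are not known exactly. Their poses are not given: they have to be found in the camera images.
- case_1: Closed grey sample case, black ends, steel swing handle with orange grip. 150 mm long (x), 60 wide (y), 44 thick (z), 0.35-0.55 kg. Origin at the box's centre: 22 mm up as it lies (z up), 75 mm above its foot when on end. A weight hidden in one end puts the balance point about 35 mm from the middle; it may be the +x or the -x end, nothing outside shows which.
- case_2: A second case, same look, sizes and handle as case_1; its heavy end, too, may be either. Either case may be the one on the blue mat. A lying case with its handle up is 145 mm high: carry the other well over it or round it.
- bail_1 (a joint): Handle of case_1, rad: a U pivoting on the box's y axis through its centre; 0 = grip straight over the box's +z face, + = grip leant to the box's +x end, stops at 50 degrees (0.87) each way, slight friction, near 0 at the start. Grip: bar 12 mm thick (box x), 72 wide (y), 36 tall, middle 105 mm from the pivot. Lifted with the grip level, the box tips to a stop, heavy end low.
- bail_2 (a joint): Handle of case_2, just as bail_1. On either case: once the lifted box hangs on its stop, leaning the held handle 40 degrees over towards the side of the hanging (heavy) end stands the box upright.
- blue_mat: Flat round blue mat, 190 mm across and 1 mm thick, fixed; origin at its centre on the table. The case whose centre lies within 30 mm of its centre is the one to stand up.
- riser: Square plywood board with a dark steel rim, 130 x 130 mm, 20 mm high, fixed, nothing on it; origin at the centre of its underside on the table, x and y along its edges, top 20 mm above the table.
Mind the look-alikes: they are no part of the job. Leave any green look-alike of the case_2 alone. Several things look just like the riser: the one meant starts farthest to the robot's right.

How it is judged:
By the outcome, as a careful person would: the job done as asked, in the order asked, and still so for the second after the job is handed in, with the robot touching nothing.
It also fails if it takes over 48 s, if anything falls off the work surface, if the arm or the gripper's body presses on something with over 40 N, if the wrist force passes 120 N, or if a joint passes its speed limit or range.

## Robot

A 6-joint arm with a two-finger parallel gripper is mounted at the origin on the work surface. World frame = base frame: x ahead of the robot, y to its left, z up, the work surface at z = 0. Lengths are in mm, angles in rad, forces in N, time in s.
With the tool pointing down it reaches from about 300 to 850 mm from the base axis. Payload 4.2 kg.
Tool frame: the origin (TCP) lies midway between the tips of the shut fingers; the grasp point (between the pads) lies 19 mm behind it (pinch_z is the distance from the TCP to the grasp point, in mm); z points along the fingers, y is the line along which they close (so a half turn about z gives the same grasp; the last joint's range is limited). The gripper opens to 91 mm and grips with 3 to 60 N. Pads are 32 mm wide; open, the fingers measure 118 mm over their backs; the gripper's body (76 mm by 178 mm) begins 60 mm behind the grasp point.
Start: joints at [1.169, 0.32, 1.565, -0, 1.257, -0.02], TCP at [214.244, 533.613, 213.976] pointing down, gripper open.
Joint ranges: [-3.11, 3.11], [-0.84, 2.01], [0.21, 2.61], [-1.34, 4.49], [0.05, 2.63], [-2.56, 2.56]. Speed limits (rad/s): [2.57, 2.57, 3.14, 3.14, 3.14, 3.14].

## Interface

Orientations are given as a unit quaternion [x, y, z, w].
In Python, from workcell import * gives the robot as it stands.
- The arm moves only by the tool step_arm, never from a script. Its argument "plan" is a list of rows, each a list of 3 entries, a list of its own where there are three numbers: the finger opening in m, from 0 to 0.0912, then the shift along the tool's x, y, z in m, then the turn, a rotation vector about the tool's x, y, z in degrees. In form: [[fingers, [x, y, z], [ax, ay, az]], ...]. A call has 1 to 20 rows; each row is the pose to reach, as a shift and turn from the pose commanded when the call began, along the tool's axes at that moment; what a row does not reach only later rows make up. A row lasts 1/10 s, in which the tool goes at most 50 mm and 8.59 degrees, less where a joint would pass 70% of its speed; a pose out of reach is approached as far as the arm can. A call with a gripper value outside its range is refused whole. The fingers move at their own pace and stop on an object; the grip force is fixed at half the most. Time passes only in rows, so rows that repeat a pose let the fingers close. It gives the time, the measured TCP pose, the force, the opening and the grip force at its end, in the units of the state.
- read_state(): the state, without advancing time (a new reading comes with each control period).
- grab_frame(name): name is "scene" or "top"; returns the picture (384x512x3 uint8, red, green, blue); there is no depth.
- get_calibration(name): a dict with "fx", "fy", "cx", "cy" (pixels), "eye" and "rotation" of the camera in the world. Camera axes: x right, y down, z forward; pixel columns grow to the right and rows downward; lengths in mm; the calibration is good to about 2 mm. A picture is of the moment at which its call begins. get_calibration takes no time and is no camera call.
- finish_job(): hands the job in; it is judged then, once.
Trained networks look in the newest picture that a camera, given by its name, has taken for a name from the list of things; names that differ only in an ending like _2 or _b are one class to them, and where a whole thing is asked for, a point or a joint stands for the part that bears it (a point fixed in the world has none). Each returns a list of dicts, best first, with "conf" (0 to 1); they miss things now and then, are a little off and sometimes report something else, mostly with a low value. They report only what shows in the picture. A call takes as long as a camera call. They do not tell look-alikes from the thing itself.
- recognise(label, camera): "at" ([x, y, z] in mm, in world coordinates, good to about 4 mm: the middle of the surface that is visible of it).
- landmark_of(label, camera): "at" ([x, y, z] in mm, in world coordinates, good to about 4 mm: a listed point, or the origin of a listed thing).
The state is a dict: "t": time; "qpos": joint angles; "joint_velocities": joint speeds; "tau": joint torques, N m; "eef_pos": TCP position; "orientation": TCP orientation; "contact_force": force on the tool from outside, world axes, zero at the start; "wrist_torque": the same for the moment, N m; "grip_width": finger opening in mm; "finger_force": force on a finger pad.
Only numpy, scipy, OpenCV 4.12 (cv2) and the standard library are available. Lean on these libraries where they do the work, as an engineer would, in place of code of your own. Each camera call takes 0.05 s, during which the arm holds its last target. There are 200 camera calls.

## Working session

There is one attempt and no reset: what is moved stays moved. The work goes in short steps, Python scripts to look and compute and a tool call to move; the robot and the scene stay as the last step left them, time stands still between calls to the robot, and variables do not carry over. Pictures are saved under pics/ and viewed, at most 10 in all, crops included, and the job is handed in when it is done.

Besides the shell and the picture viewer there is one more tool, called as name(argument=value, ...) on one line, values as JSON. step_arm: Moves the arm, as the interface text tells. Its arguments: {"type":"object","properties":{"plan":{"type":"array","items":{"type":"array"}}},"required":["plan"]}

```bash
mkdir -p pics; python3 - <<'E'
from workcell import *
import cv2,numpy as np
for c in("scene","top"):
    cv2.imwrite(f"pics/{c}0.png",grab_frame(c)[:,:,::-1])
    k=get_calibration(c);print(c,{a:np.round(b,3).tolist() for a,b in k.items()})
    for l in("case_1","bail_1","blue_mat","riser"):
        for f in(recognise,landmark_of):
            print(l,f.__name__,[(np.round(d["at"]).tolist(),round(d["conf"],2)) for d in f(l,c)])
s=read_state();print(s["t"],s["eef_pos"],s["orientation"],s["contact_force"])
E
```

```text
scene {'fx': 480.214, 'fy': 480.214, 'cx': 258.856, 'cy': 194.092, 'eye': [900.164, -662.148, 1056.338], 'rotation': [0.91, 0.286, -0.093, -0.285]}
case_1 call [([523.0, 256.0, 48.0], 0.97), ([568.0, -330.0, 45.0], 0.92), ([624.0, -522.0, 44.0], 0.62)]
case_1 call [([562.0, -322.0, 24.0], 0.98), ([624.0, -520.0, 21.0], 0.84), ([520.0, 270.0, 26.0], 0.58)]
bail_1 call [([571.0, -324.0, 130.0], 0.84), ([528.0, 257.0, 115.0], 0.69), ([632.0, -524.0, 137.0], 0.56)]Traceback (most recent call last):
  File "<stdin>", line 8, in <module>
ValueError: it knows: blue_mat, case, riser
```

```bash
python3 - <<'E'
from workcell import *
import cv2,numpy as np
from scipy.spatial.transform import Rotation as R
t=grab_frame("top");cv2.imwrite("pics/top0.png",t[:,:,::-1])
print(get_calibration("top"))
for c in("scene","top"):
    for l in("case_1","blue_mat","riser"):
        for n,f in(("rec",recognise),("lm",landmark_of)):
            if c=="top" or l!="case_1":print(c,l,n,[(np.round(d["at"]).tolist(),round(d["conf"],2)) for d in f(l,c)])
s=read_state();print(s["t"],s["eef_pos"],R.from_quat(s["orientation"]).as_matrix().round(3).tolist(),s["contact_force"])
E
```

```text
{'fx': 483.55133035153057, 'fy': 483.55133035153057, 'cx': 255.23922553742344, 'cy': 199.96218314247193, 'eye': array([ 266.49503445, -118.39650667, 1385.32897421]), 'rotation': array([-0.69827712,  0.71048026, -0.05694252,  0.06621486])}
scene blue_mat rec [([600.0, -313.0, 3.0], 0.85)]
scene blue_mat lm [([557.0, -305.0, 3.0], 0.92)]
scene riser rec [([340.0, 116.0, 20.0], 0.73), ([556.0, -2.0, 17.0], 0.58)]
scene riser lm [([550.0, 8.0, 1.0], 0.91), ([333.0, 123.0, 0.0], 0.63)]
top case_1 rec [([514.0, 256.0, 45.0], 0.86), ([556.0, -313.0, 42.0], 0.76), ([624.0, -515.0, 46.0], 0.58)]
top case_1 lm [([627.0, -518.0, 25.0], 0.9), ([563.0, -316.0, 24.0], 0.81)]
top blue_mat rec [([542.0, -295.0, 3.0], 0.76), ([552.0, -321.0, 145.0], 0.52)]
top blue_mat lm [([565.0, -304.0, -1.0], 0.95)]
top riser rec [([332.0, 124.0, 21.0], 0.66), ([550.0, 2.0, 20.0], 0.63)]
top riser lm [([550.0, 3.0, -1.0], 0.89), ([336.0, 125.0, 2.0], 0.57)]
0.75 [214.25363313 533.61757708 214.01166407] [[-0.928, 0.373, 0.0], [0.373, 0.928, 0.0], [-0.0, 0.0, -1.0]] [-0.17782782 -0.1406019   0.27471824]
```

View pics/scene0.png

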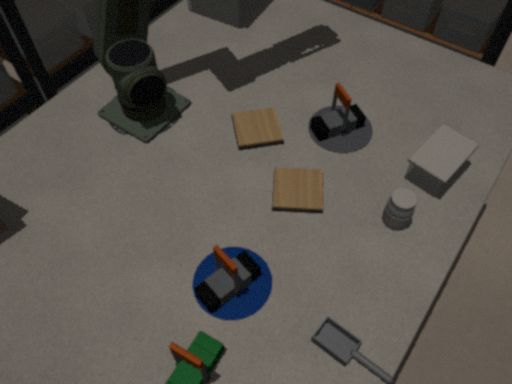

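View pics/top0.png

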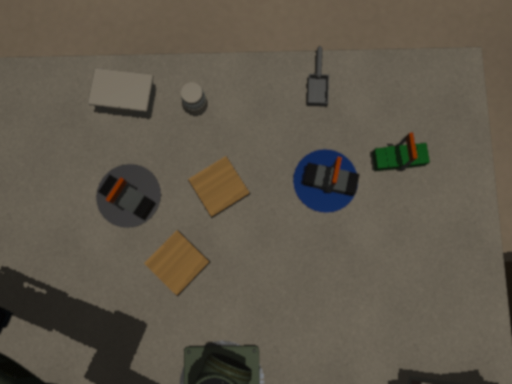

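Candidates for the case, as top-view pixels: grey case on the blue mat (330,178), grey case on the grey mat (127,196), green look-alike (400,153). I choose the one at (330,178). Risers: (219,186) at y≈3 and (178,262) at y≈125. The one farther right is (219,186). Next I measure and check with one close crop.

```bash
cat >h.py <<'E'
from workcell import *
import cv2,numpy as np
from scipy.spatial.transform import Rotation as R
def ray(c,uv,z):
    k=get_calibration(c);M=np.array(k["rotation"],float)
    M=R.from_quat(M).as_matrix() if M.size==4 else M
    uv=np.atleast_2d(uv).astype(float)
    d=np.c_[(uv[:,0]-k["cx"])/k["fx"],(uv[:,1]-k["cy"])/k["fy"],np.ones(len(uv))]@M.T
    e=np.array(k["eye"]);return e+d*((z-e[2])/d[:,2])[:,None]
def proj(c,P):
    k=get_calibration(c);M=R.from_quat(k["rotation"]).as_matrix()
    q=(np.atleast_2d(P)-k["eye"])@M
    return np.c_[k["fx"]*q[:,0]/q[:,2]+k["cx"],k["fy"]*q[:,1]/q[:,2]+k["cy"]]
def mask(im,lo,hi,box=None):
    h=cv2.inRange(cv2.cvtColor(im,cv2.COLOR_RGB2HSV),lo,hi)
    if box:
        m=np.zeros_like(h);x0,y0,x1,y1=box;m[y0:y1,x0:x1]=255;h&=m
    return h
E
python3 - <<'E'
from h import *
s=cv2.imread("pics/scene0.png")[:,:,::-1].copy();t=cv2.imread("pics/top0.png")[:,:,::-1].copy()
def rect(im,c,lo,hi,box,z):
    m=mask(im,lo,hi,box);cs=max(cv2.findContours(m,0,1)[0],key=cv2.contourArea).reshape(-1,2)
    P=ray(c,cs,z)[:,:2].astype(np.float32);r=cv2.minAreaRect(P);b=cv2.boxPoints(r)
    print(c,z,"centre",np.round(r[0],1),"size",np.round(r[1],1),"ang",round(r[2],1),cs.min(0),cs.max(0))
for z in(128,146):rect(t,"top",(3,150,80),(18,255,255),(320,140,365,200),z)
for z in(128,146):rect(s,"scene",(3,150,80),(18,255,255),(200,230,250,290),z)
rect(t,"top",(8,40,80),(28,255,255),(180,140,260,225),20)
rect(s,"scene",(8,40,80),(28,255,255),(262,155,335,220),20)
rect(t,"top",(105,120,30),(130,255,255),(280,140,370,220),1)
cv2.imwrite("pics/crop.png",np.hstack([cv2.resize(t[140:220,280:380],None,fx=4,fy=4,interpolation=2),cv2.resize(s[240:320,185:285],None,fx=4,fy=4,interpolation=2)])[:,:,::-1])
E
```

```text
top 128 centre [ 566.3 -321.6] size [11.7 70.6] ang 75.3 [332 157] [340 182]
top 146 centre [ 562.  -318.7] size [11.6 69.6] ang 75.3 [332 157] [340 182]
scene 128 centre [ 558.5 -313.9] size [11.2 70.4] ang 76.1 [214 246] [236 269]
scene 146 centre [ 565.2 -320.6] size [11. 69.] ang 76.1 [214 246] [236 269]
top 20 centre [563.9   1.9] size [232.1 248.5] ang 89.0 [180 140] [259 224]
scene 20 centre [551.3   4.3] size [134.2 137.8] ang 30.7 [272 166] [323 210]
top 1 centre [ 566.4 -302.8] size [175.7 184.7] ang 80.4 [294 150] [355 211]
```

View pics/crop.png

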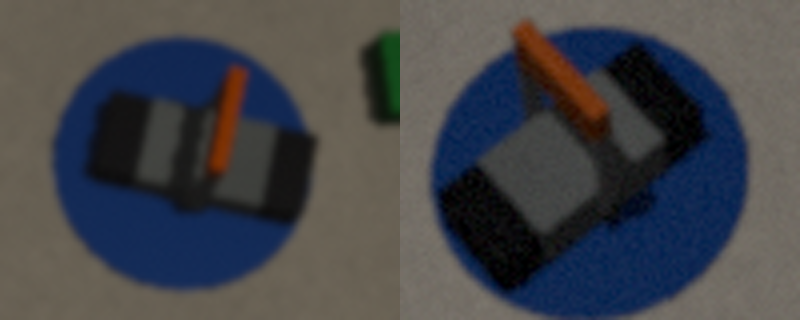

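The crop shows the grey case with its grip on the blue mat, so the choice is right. The grip is at about (563,-319), top at z≈145, long axis at -15° (both views agree). I move above it with the fingers across the bar.

step_arm(plan=[[0.09,[-0.642,-0.661,0.0],[0,0,172.8]],[0.09,[-0.642,-0.661,0.0],[0,0,172.8]],[0.09,[-0.642,-0.661,0.0],[0,0,172.8]],[0.09,[-0.642,-0.661,0.0],[0,0,172.8]],[0.09,[-0.642,-0.661,0.0],[0,0,172.8]],[0.09,[-0.642,-0.661,0.0],[0,0,172.8]],[0.09,[-0.642,-0.661,0.0],[0,0,172.8]],[0.09,[-0.642,-0.661,0.0],[0,0,172.8]],[0.09,[-0.642,-0.661,0.0],[0,0,172.8]],[0.09,[-0.642,-0.661,0.0],[0,0,172.8]],[0.09,[-0.642,-0.661,0.0],[0,0,172.8]],[0.09,[-0.642,-0.661,0.0],[0,0,172.8]],[0.09,[-0.642,-0.661,0.0],[0,0,172.8]],[0.09,[-0.642,-0.661,0.0],[0,0,172.8]],[0.09,[-0.642,-0.661,0.0],[0,0,172.8]],[0.09,[-0.642,-0.661,0.0],[0,0,172.8]],[0.09,[-0.642,-0.661,0.0],[0,0,172.8]],[0.09,[-0.642,-0.661,0.0],[0,0,172.8]],[0.09,[-0.642,-0.661,0.0],[0,0,172.8]],[0.09,[-0.642,-0.661,0.0],[0,0,172.8]]])

```text
t: 2.75
eef_pos: [564.5, -322.4, 212.7]
orientation: [0.992, -0.124, 0.0, 0.0]
contact_force: [-0.0, 0.7, 0.3]
grip_width: 90.1
finger_force: 0.0
```

```bash
python3 - <<'E'
from h import *
t=grab_frame("top");s=grab_frame("scene")
cv2.imwrite("pics/a.png",np.hstack([cv2.resize(t[130:230,270:390],None,fx=3.3,fy=3.3),cv2.resize(s[200:300,170:290],None,fx=3.3,fy=3.3)])[:,:,::-1])
q=read_state();print(q["qpos"].round(3) if hasattr(q["qpos"],"round") else q["qpos"],q["eef_pos"],R.from_quat(q["orientation"]).as_matrix().round(3).tolist())
print(q["t"],proj("top",[q["eef_pos"]]),proj("scene",[q["eef_pos"]]))
E
```

```text
[-0.534  0.437  1.384  0.     1.322  1.278] [ 563.70267409 -319.81366859  213.23280182] [[0.971, -0.239, -0.001], [-0.239, -0.971, 0.001], [-0.001, -0.0, -1.0]]
2.85 [[341.09080426 162.54602299]] [[221.95200537 241.02527426]]
```

View pics/a.png

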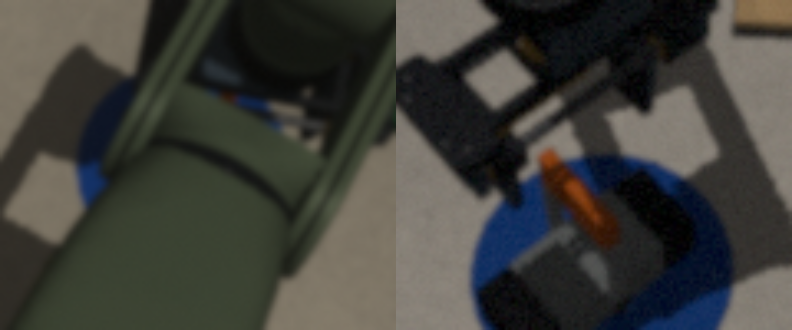

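The picture shows the open fingers straddling the orange grip, which sits at crop pixel (580,195). I descend and close.

step_arm(plan=[[0.09,[0,0,0.04],[0,0,0]],[0.09,[0,0,0.08],[0,0,0]],[0.09,[0,0,0.103],[0,0,0]],[0.09,[0,0,0.103],[0,0,0]],[0.005,[0,0,0.103],[0,0,0]],[0.005,[0,0,0.103],[0,0,0]],[0.005,[0,0,0.103],[0,0,0]],[0.005,[0,0,0.103],[0,0,0]],[0.005,[0,0,0.103],[0,0,0]],[0.005,[0,0,0.103],[0,0,0]],[0.005,[0,0,0.103],[0,0,0]],[0.005,[0,0,0.103],[0,0,0]]])

```text
t: 4.05
eef_pos: [563.7, -319.0, 110.9]
orientation: [0.993, -0.12, -0.0, -0.0]
contact_force: [0.1, -0.7, 0.8]
grip_width: 28.8
finger_force: 0.0
```

step_arm(plan=[[0.005,[0,0,0],[0,0,0]],[0.005,[0,0,0],[0,0,0]],[0.005,[0,0,0],[0,0,0]],[0.005,[0,0,0],[0,0,0]],[0.005,[0,0,0],[0,0,0]],[0.005,[0,0,0],[0,0,0]],[0.005,[0,0,0],[0,0,0]]])

```text
t: 4.75
eef_pos: [563.8, -318.8, 110.9]
orientation: [0.993, -0.12, -0.0, -0.0]
contact_force: [0.8, 1.7, -0.5]
grip_width: 11.9
finger_force: 30.0
```

Gripped: 11.9 mm opening at 30 N. I lift slowly at first.

step_arm(plan=[[0.005,[0,0,-0.01],[0,0,0]],[0.005,[0,0,-0.02],[0,0,0]],[0.005,[0,0,-0.03],[0,0,0]],[0.005,[0,0,-0.045],[0,0,0]],[0.005,[0,0,-0.06],[0,0,0]],[0.005,[0,0,-0.08],[0,0,0]],[0.005,[0,0,-0.1],[0,0,0]],[0.005,[0,0,-0.12],[0,0,0]],[0.005,[0,0,-0.14],[0,0,0]],[0.005,[0,0,-0.16],[0,0,0]],[0.005,[0,0,-0.18],[0,0,0]],[0.005,[0,0,-0.2],[0,0,0]],[0.005,[0,0,-0.21],[0,0,0]],[0.005,[0,0,-0.21],[0,0,0]],[0.005,[0,0,-0.21],[0,0,0]],[0.005,[0,0,-0.21],[0,0,0]]])

```text
t: 6.35
eef_pos: [563.2, -318.8, 319.4]
orientation: [0.993, -0.12, -0.001, -0.001]
contact_force: [-0.5, -0.2, -4.0]
grip_width: 11.8
finger_force: 30.0
```

```bash
python3 - <<'E'
from h import *
s=grab_frame("scene");q=read_state()
cv2.imwrite("pics/b.png",cv2.resize(s[150:330,130:330],None,fx=3.3,fy=3.3)[:,:,::-1])
p=np.array(q["eef_pos"]);g=p+[0,0,19-105]
for n,a in(("pivot",g),("+ytool",g+[-.239*75,-.971*75,0]),("-ytool",g-[-.239*75,-.971*75,0])):
    print(n,((proj("scene",[a])-[130,150])*3.3).round())
print(q["t"],p,q["contact_force"],q["wrist_torque"],q["grip_width"])
E
```

```text
pivot [[302. 282.]]
+ytool [[200. 356.]]
-ytool [[397. 212.]]
6.4 [ 563.2687065  -318.75956945  319.50122069] [ 0.7334458  -0.14190784 -4.08881932] [-0.14628095  0.2446783   0.0261531 ] 11.96089351008821
```

View pics/b.png

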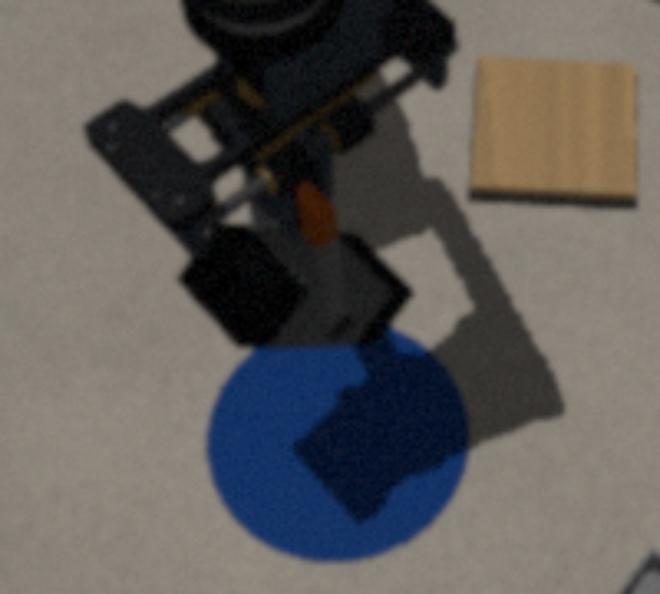

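The picture shows the −y_tool end (crop px ≈(375,310)) hanging low and the other black end raised (245,285). So the heavy end is on the tool's −y side. I carry it over the riser with the tool y axis radial.

step_arm(plan=[[0.005,[-0.01,-0.021,0],[0,0,-7.4]],[0.005,[-0.021,-0.042,0],[0,0,-14.8]],[0.005,[-0.031,-0.063,0],[0,0,-22.2]],[0.005,[-0.041,-0.085,0],[0,0,-29.6]],[0.005,[-0.052,-0.106,0],[0,0,-37]],[0.005,[-0.062,-0.127,0],[0,0,-44.5]],[0.005,[-0.073,-0.148,0],[0,0,-52]],[0.005,[-0.083,-0.169,0],[0,0,-59.3]],[0.005,[-0.093,-0.19,0],[0,0,-66.7]],[0.005,[-0.104,-0.211,0],[0,0,-74]],[0.005,[-0.114,-0.233,0],[0,0,-81.5]],[0.005,[-0.124,-0.254,0],[0,0,-89]],[0.005,[-0.135,-0.275,0],[0,0,-96.4]],[0.005,[-0.145,-0.296,0],[0,0,-103.8]],[0.005,[-0.145,-0.296,0],[0,0,-103.8]],[0.005,[-0.145,-0.296,0],[0,0,-103.8]]])

```text
t: 8.0
eef_pos: [493.1, 3.1, 320.6]
orientation: [0.707, 0.707, -0.0, 0.0]
contact_force: [-0.2, -0.1, -3.2]
grip_width: 11.7
finger_force: 30.0
```

```bash
python3 - <<'E'
from h import *
q=read_state();print(q["t"],q["qpos"],q["eef_pos"],R.from_quat(q["orientation"]).as_matrix().round(3).tolist(),q["grip_width"])
t=cv2.imread("pics/top0.png")[:,:,::-1].copy();s=cv2.imread("pics/scene0.png")[:,:,::-1].copy()
for c,im,b in(("top",t,(180,145,260,225)),("scene",s,(262,155,335,222))):
  for S in(75,90,105):
    m=mask(im,(8,S,70),(28,255,255),b);cs=max(cv2.findContours(m,0,1)[0],key=cv2.contourArea).reshape(-1,2)
    r=cv2.minAreaRect(ray(c,cs,20)[:,:2].astype(np.float32));print(c,S,np.round(r[0],1),np.round(r[1],1),round(r[2],1))
E
```

```text
8.0 [-1.66907808e-02  1.37820983e-01  1.54152966e+00 -6.11106499e-04
  1.46260695e+00 -1.72114468e-02] [493.11710745   3.06637379 320.59650041] [[-0.001, 1.0, -0.0], [1.0, 0.001, -0.001], [-0.001, -0.0, -1.0]] 11.710899990455006
top 75 [551.    3.5] [136.4 134.6] 31.3
top 90 [551.1   3.5] [134.  132.6] 31.3
top 105 [550.5   3.3] [132.4 130.7] 31.3
scene 75 [552.2   2.9] [129.7 131.3] 31.2
scene 90 [552.8   2.4] [128.6 129.7] 31.2
scene 105 [552.8   1.1] [124.4 128. ] 30.9
```

step_arm(plan=[[0.005,[0,0,0],[-5,0,0]],[0.005,[0,0,0.01],[-10,0,0]],[0.005,[0,0,0.02],[-15,0,0]],[0.005,[0,0,0.03],[-20,0,0]],[0.005,[0,0,0.04],[-25,0,0]],[0.005,[0,0,0.05],[-30,0,0]],[0.005,[0,0,0.06],[-35,0,0]],[0.005,[0,0.001,0.07],[-40,0,0]],[0.005,[0,0.001,0.08],[-40,0,0]],[0.005,[0,0.001,0.08],[-40,0,0]],[0.005,[0,0.001,0.08],[-40,0,0]],[0.005,[0,0.001,0.08],[-40,0,0]]])

```text
t: 9.2
eef_pos: [495.3, 2.6, 242.1]
orientation: [0.664, 0.664, 0.242, 0.242]
contact_force: [-0.2, -0.0, -4.1]
grip_width: 11.9
finger_force: 30.0
```

```bash
python3 - <<'E'
from h import *
t=grab_frame("top");s=grab_frame("scene");q=read_state()
p=np.array(q["eef_pos"]);M=R.from_quat(q["orientation"]).as_matrix();piv=p-0*p+M[:,2]*88
print(q["t"],p,M.round(3).tolist(),q["contact_force"],"pivot",piv)
im=cv2.resize(s[80:240,200:400],None,fx=4,fy=3.75)
C=[piv+[sx*22,sy*30,sz*75] for sz in(-1,1) for sx,sy in((1,1),(1,-1),(-1,-1),(-1,1))]
P=((proj("scene",C)-[200,80])*[4,3.75]).astype(int)
for a in P: cv2.circle(im,tuple(map(int,a)),3,(255,0,255),1)
cv2.imwrite("pics/c.png",im[:,:,::-1])
E
```

```text
9.3 [495.07972324   2.81143462 241.87188422] [[-0.0, 0.765, 0.644], [1.0, 0.0, 0.0], [0.0, 0.644, -0.765]] [ 0.28278548  0.19864562 -4.16026932] pivot [551.72556561   2.83197715 174.52763338]
```

View pics/c.png

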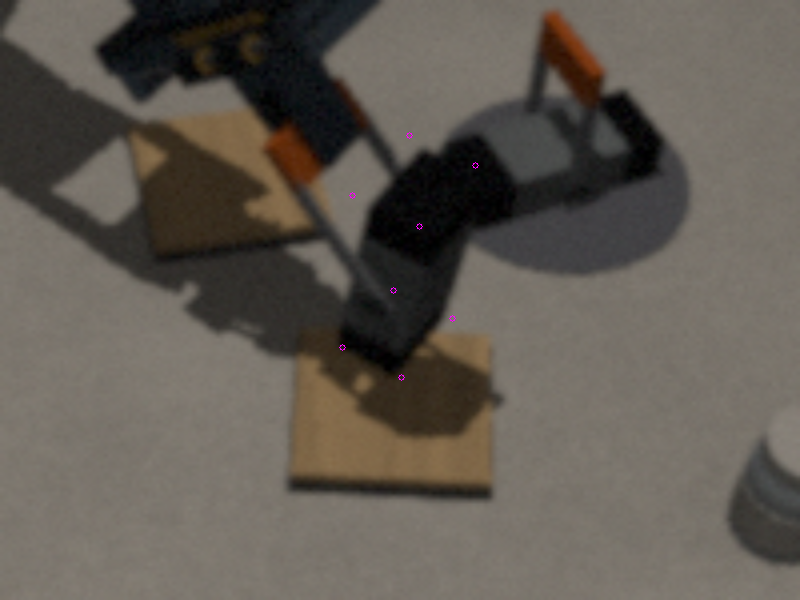

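The box hangs nearly upright over the riser: foot at px (342,347)–(440,320), close to the predicted corners. Its top tilts slightly away from the handle, which is the free direction, so touching down will right it. I lower gently.

step_arm(plan=[[0.005,[0,-0.013,0.0153],[0,0,0]],[0.005,[0,-0.026,0.0306],[0,0,0]],[0.005,[0,-0.0354,0.0421],[0,0,0]],[0.005,[0,-0.0412,0.049],[0,0,0]],[0.005,[0,-0.0438,0.052],[0,0,0]],[0.005,[0,-0.0464,0.0551],[0,0,0]],[0.005,[0,-0.0483,0.0574],[0,0,0]],[0.005,[0,-0.0496,0.0589],[0,0,0]],[0.005,[0,-0.0502,0.0597],[0,0,0]],[0.005,[0,-0.0509,0.0604],[0,0,0]],[0.005,[0,-0.0509,0.0604],[0,0,0]],[0.005,[0,-0.0509,0.0604],[0,0,0]]])

```text
t: 10.5
eef_pos: [496.3, 2.9, 164.5]
orientation: [0.663, 0.664, 0.244, 0.244]
contact_force: [-1.5, 3.2, 6.0]
grip_width: 11.7
finger_force: 30.0
```

```bash
cat >look.py <<'E'
from h import *
import sys
s=grab_frame("scene");q=read_state()
p=np.array(q["eef_pos"]);M=R.from_quat(q["orientation"]).as_matrix()
piv=np.array([551.5,3,95.]) if len(sys.argv)>2 else p+M[:,2]*88
print(q["t"],p,M.round(3).tolist(),q["contact_force"],q["wrist_torque"],"pivot",piv,q["grip_width"])
im=cv2.resize(s[100:240,220:360],None,fx=4.2,fy=4.2,interpolation=2);im=np.clip(im*1.8,0,255).astype(np.uint8)
C=[piv+[sx*22,sy*30,sz*75] for sz in(-1,1) for sx,sy in((1,1),(1,-1),(-1,-1),(-1,1))]
for i,a in enumerate(((proj("scene",C)-[220,100])*4.2).astype(int)): cv2.circle(im,tuple(map(int,a)),3,(255,0,255) if i<4 else (0,255,255),1)
cv2.imwrite(sys.argv[1],im[:,:,::-1])
E
python3 look.py pics/d.png
```

```text
10.55 [496.29782855   2.90885677 164.48488123] [[-0.001, 0.762, 0.648], [1.0, 0.001, -0.0], [-0.0, 0.648, -0.762]] [-1.54518833  2.59615655  6.71341409] [ 0.41331189 -0.36367176  0.47426067] pivot [553.30568822   2.90496723  97.44680309] 11.76079110053353
```

View pics/d.png

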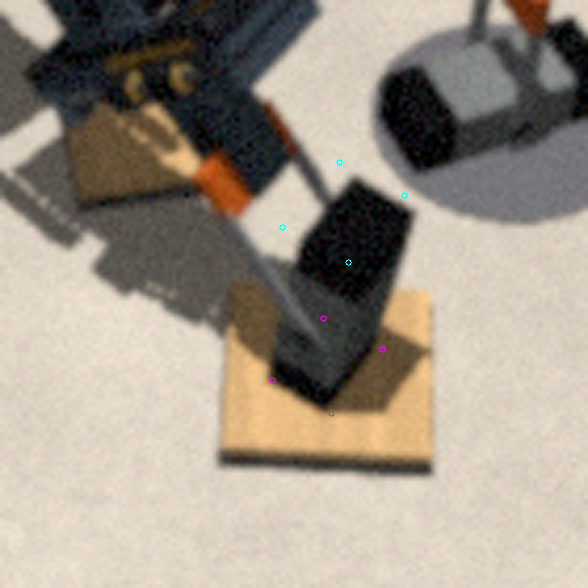

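The picture shows the foot on the riser (px 272,378 / 325,405) with the top leaning about 5° towards +x, jammed by friction on the foot edge. I lift 8 mm, lean the handle 5° further (which carries the box upright) and lower again.

step_arm(plan=[[0.005,[0,0.0025,-0.003],[0,0,0]],[0.005,[0,0.0047,-0.0059],[0,0,0]],[0.005,[0,0.0028,-0.0058],[-1.3,0,0]],[0.005,[0,0.0009,-0.0057],[-2.5,0,0]],[0.005,[0,-0.001,-0.0056],[-3.8,0,0]],[0.005,[0,-0.003,-0.0055],[-5,0,0]],[0.005,[0,-0.003,-0.0055],[-5,0,0]],[0.005,[0,-0.0045,-0.0036],[-5,0,0]],[0.005,[0,-0.0062,-0.0017],[-5,0,0]],[0.005,[0,-0.007,-0.0007],[-5,0,0]],[0.005,[0,-0.0081,0.0006],[-5,0,0]],[0.005,[0,-0.0081,0.0006],[-5,0,0]],[0.005,[0,-0.0081,0.0006],[-5,0,0]]])

```text
t: 11.85
eef_pos: [486.5, -0.9, 159.2]
orientation: [0.654, 0.656, 0.27, 0.264]
contact_force: [-1.2, 1.6, -1.4]
grip_width: 11.9
finger_force: 30.0
```

```bash
python3 look.py pics/e.png
```

```text
11.9 [486.51604635  -1.15252312 159.12719072] [[-0.005, 0.715, 0.699], [1.0, -0.001, 0.007], [0.006, 0.699, -0.715]] [-0.64114611 -1.19392536 -2.52938069] [-0.47867373  0.97830626 -0.31816435] pivot [ 5.48057038e+02 -5.13394663e-01  9.62280819e+01] 11.889653853586177
```

View pics/e.png

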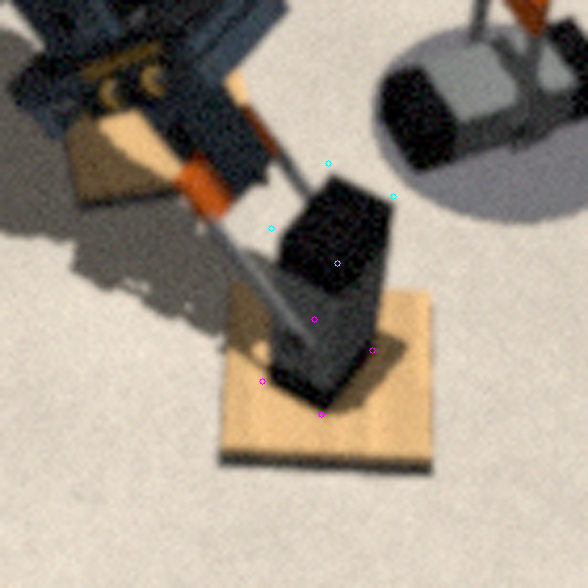

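The box now stands vertical: its edges are parallel to the predicted ones and the foot is central on the board. I settle about 1 mm lower and open slightly.

step_arm(plan=[[0.005,[0,-0.0005,0.0005],[0,0,0]],[0.005,[0,-0.0007,0.0007],[0,0,0]],[0.005,[0,-0.0007,0.0007],[0,0,0]],[0.005,[0,-0.0007,0.0007],[0,0,0]],[0.005,[0,-0.0007,0.0007],[0,0,0]]])

```text
t: 12.4
eef_pos: [487.9, 0.1, 159.8]
orientation: [0.653, 0.656, 0.272, 0.265]
contact_force: [-0.4, -0.4, -3.7]
grip_width: 11.9
finger_force: 30.0
```

step_arm(plan=[[0.015,[0,0,0],[0,0,0]],[0.02,[0,0,0],[0,0,0]],[0.025,[0,0,0],[0,0,0]],[0.03,[0,0,0],[0,0,0]],[0.03,[0,0,0],[0,0,0]],[0.03,[0,0,0],[0,0,0]]])

```text
t: 13.0
eef_pos: [488.2, 0.1, 160.1]
orientation: [0.653, 0.655, 0.272, 0.265]
contact_force: [0.8, -0.1, 0.2]
grip_width: 29.9
finger_force: 0.0
```

```bash
python3 look.py pics/f.png x
```

```text
13.05 [4.88152932e+02 1.15054380e-01 1.60035142e+02] [[-0.007, 0.711, 0.703], [1.0, -0.0, 0.011], [0.008, 0.703, -0.711]] [ 0.00314043 -0.54858874  0.07613071] [-0.10622913  0.46648977  0.00514171] pivot [551.5   3.   95. ] 29.926638197244657
```

View pics/f.png

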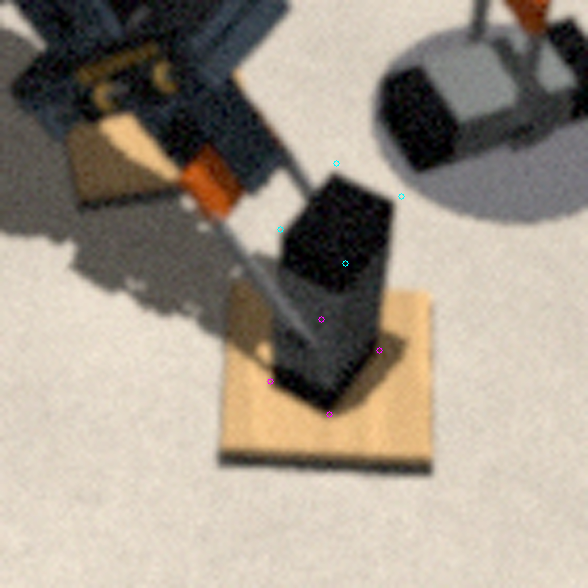

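Standing centred, with the handle held by its own friction (no contact force). I open wider and withdraw along the tool axis.

step_arm(plan=[[0.04,[0,0,0],[0,0,0]],[0.055,[0,0,0],[0,0,0]],[0.055,[0,0,0],[0,0,0]],[0.055,[0,0,-0.005],[0,0,0]],[0.055,[0,0,-0.015],[0,0,0]],[0.055,[0,0,-0.03],[0,0,0]],[0.055,[0,0,-0.05],[0,0,0]],[0.055,[0,0,-0.075],[0,0,0]],[0.055,[0,0,-0.1],[0,0,0]],[0.055,[0,0,-0.13],[0,0,0]],[0.055,[0,0,-0.13],[0,0,0]],[0.055,[0,0,-0.13],[0,0,0]],[0.055,[0,0,-0.13],[0,0,0]]])

```text
t: 14.35
eef_pos: [422.7, 19.8, 233.2]
orientation: [0.644, 0.663, 0.288, 0.252]
contact_force: [-0.3, 1.0, 0.6]
grip_width: 55.3
finger_force: 0.0
```

```bash
python3 look.py pics/g.png x
```

```text
14.4 [421.88406773  19.10891283 235.57985958] [[-0.045, 0.705, 0.708], [0.998, 0.007, 0.056], [0.035, 0.709, -0.704]] [-1.73396606  0.3485218   1.63392604] [-0.10854926  0.44887023  0.07551883] pivot [551.5   3.   95. ] 55.06342827487919
```

View pics/g.png

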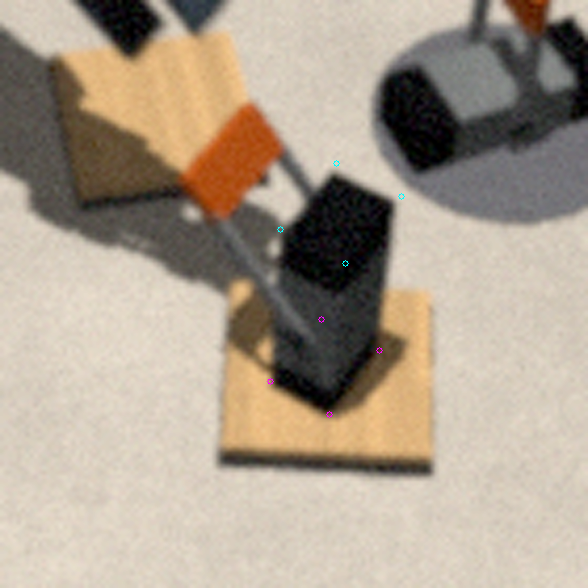

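The case stands upright in the middle of the riser, the handle is at rest, and the gripper is clear.

```bash
python3 -c "
from workcell import *
print(finish_job())"
```

```text
the job is handed in; nothing more can be done
None
```

The case from the blue mat now stands upright, heavy end down, in the middle of the right-hand riser; it is released with the gripper clear, the other case was not touched, and the job is handed in (14.4 s used, result not reported).

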